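# Unlock a bench centrifuge and hold its lid half open

## Robot

A 6-joint arm with a two-finger parallel gripper is mounted at the origin on the work surface. World frame = base frame: x ahead of the robot, y to its left, z up, the work surface at z = 0. Lengths are in m, angles in rad, forces in N, time in s.
With the tool pointing down it reaches from about 0.275 to 0.825 m from the base axis. Payload 4.9 kg.
Tool frame: the origin (TCP) lies midway between the tips of the shut fingers; the grasp point (between the pads) lies 19 mm behind it; z points along the fingers, x is the direction in which the jaws open and shut, and the axes are right-handed (so a half turn about z gives the same grasp; the last joint's range is limited). The gripper opens to 85 mm and grips with 20 to 120 N. Pads are 22 mm wide; open, the fingers measure 114 mm over their backs; the gripper's body (76 mm by 85 mm) begins 54 mm behind the grasp point. The pads swing forward as they close: fully open they stand 13 mm farther back than shut.
Start: joints at [-1.451, 0.326, -0.193, 1.052, 0, 1.437], TCP at [0.138, -0.532, 0.231] pointing down, gripper open.
Joint ranges: [-2.65, 2.65], [-0.97, 1.79], [-1.3, 1.35], [-1.93, 2.1], [-1.47, 1.37], [-3.14, 3.14]. Speed limits (rad/s): [2.57, 2.57, 3.14, 3.14, 3.14, 3.14].

## Interface

Orientations are given as a unit quaternion [w, x, y, z].
In Python, from bench import r gives the robot as it stands.
- The arm moves only by the shell command python3 -m jog 'ROWS' [FORCE]. ROWS is JSON, a list of rows, each a list of 5 numbers: the shift along the tool's x, y, z in m, then the turn about the tool's z in degrees, then the closure, from -1 (fully open) to 1 (shut). A call has 1 to 12 rows; each row is the pose to reach, as a shift and turn from the pose commanded when the call began, along the tool's axes at that moment; what a row does not reach only later rows make up. A row lasts 1/12 s, in which the tool goes at most 41.7 mm and 7.16 degrees, less where a joint would pass 70% of its speed; a pose out of reach is approached as far as the arm can. A call with a gripper value outside its range is refused whole. The fingers move at their own pace and stop on an object; FORCE is the grip in N (left out, the last holds). Time passes only in rows, so rows that repeat a pose let the fingers close. It gives the time, the measured TCP pose, the force and the opening at its end, in the units of the state.
- r.get_state(): the state, without advancing time (a new reading comes with each control period).
- r.grab_frame(name): name is "scene" or "top" or "wrist"; returns the picture (480x640x3 uint8, red, green, blue); there is no depth.
- r.camera_params(name): a dict with "mtx" (3x3 intrinsics, pixels), "view" (4x4, takes a point from world to camera coordinates). Camera axes: x right, y down, z forward; pixel columns grow to the right and rows downward; lengths in m; the calibration is good to about 2 mm. A picture is of the moment at which its call begins: read the wrist's pose just before it. camera_params takes no time and is no camera call; for the wrist camera it gives the pose at the moment of the call.
- r.sign_off(): hands the job in, once; it reports no verdict.
The state is a dict: "t": time; "joint_pos": joint angles; "qd": joint speeds; "joint_torque": joint torques, N m; "eef_pos": TCP position; "tool_rot": TCP orientation; "contact_force": force on the tool from outside, world axes, zero at the start; "wrist_torque": the same for the moment, N m; "gripper_width": finger opening in m.
Only numpy, scipy, OpenCV 4.12 (cv2) and the standard library are available. Lean on these libraries where they do the work, as an engineer would, in place of code of your own. Each camera call takes 0.05 s, during which the arm holds its last target. There are 200 camera calls.

## Task

The rotor of the bench centrifuge is to be looked at: slide the black lid lock grip on its front deck all the way to its end stop while the lid is still shut, then raise the lid to 45 degrees and hold it there. The lid falls shut if let go, so the job ends holding: finish with the gripper's fingers still holding the lid still at 45 degrees, the lock left at its end stop. Leave the racks, beaker, bottle and jar around it where they stand.

Things in the scene. Friction and masses are not known exactly. Their poses are not given: they have to be found in the camera images.
- centrifuge: white bench centrifuge fixed on the table, 270 deep (x) x 240 wide (y) mm. Origin: centre of its underside; x points from its front to its back (away from the robot), y to the robot's left, z up. Low front deck, 90 high, x = -135 to -55; behind it the rotor chamber, rim 120 high, under the lid. On the deck's right half (y = -112 to -12) a track, 36 wide, top 104 high, carries the lock grip.
- lock (a joint): travel of the lid lock grip along its track in m: 0 = locked (right end, centrifuge -y), 0.05 = end stop at the left end (+y), lid free; starts near 0. About 2 N of friction, no spring. A steel bolt plate on the grip lies over a tongue on the lid's front edge and blocks the lid until the grip has gone about 33 mm.
- lock_top (a point): centre of the top of the lock grip, a black upright block 26 (x) x 20 (y) x 40 high above the track (top at 144.5 mm height); moves with it. The bolt plate, 16 wide, 6 thick, sticks out 24 mm from its back face (+x), its upper face 2.5 mm below the grip's top.
- lid_hinge (a joint): opening angle of the lid in rad: 0 = shut, 0.785 = 45 degrees, stop at 1.4. Gravity and a closing spring shut it from every angle; holding it up at the tab takes about 2 to 5 N.
- lid_hinge_axis (a point): middle of the lid's hinge line, which runs along the centrifuge's y at its back (x = +115 mm, height 130 mm). Fixed to the centrifuge.
- lid_tab (a point): centre of the lid's grip tab, moving with the lid: a black disc of diameter 26 mm, 18 wide between flat faces that look to the centrifuge's +y and -y, on a 10 wide neck, 40 mm in front of the lid's front edge. Shut, it is at centrifuge x = -100, y = +45, height 130 (215 level before the hinge line, 40 above the deck). It may turn between the fingers as the lid swings.
- lid: grey lid, a slab 172 (x) x 226 (y) x 20 thick with a dark round window, about 0.4 kg; origin on the hinge line (middle), axes as the centrifuge's when shut; it turns about its y axis, front edge 175 mm from the hinge line, tab and tongue on that edge.
- orange_rack: loose orange tube rack, a block 190 x 90 x 55 high with empty holes on top (mm). Origin: centre of its underside. To be left alone.
- green_rack: loose green tube rack, 70 x 110 x 45 high, white tube caps to 61 high (mm). Origin: centre of its underside. To be left alone.
- tip_rack: loose purple rack of clear pipette tips, 80 x 120, tips to 75 high (mm). Origin: centre of its underside. To be left alone.
- beaker: loose clear plastic beaker, diameter 84, 110 high (mm). Origin: centre of its underside. To be left alone.
- reagent_bottle: loose amber bottle, diameter 64, 140 high (mm). Origin: centre of its underside. To be left alone.
- jar: loose white screw-top jar, diameter 70, 80 high (mm). Origin: centre of its underside. To be left alone.

How it is judged:
On the way:
1. the lock grip is at its end stop with the lid still shut (value of joint lock above 0.045 m and value of joint lid_hinge below 0.06 rad), for 0.2 s.
At the end, for the whole second after the job is handed in: The lid stands still (under 0.1 rad/s) at 45 degrees, within 8 degrees, carried by the gripper's fingers (contact force over 0.7 N) and by none of the loose things, and the lock grip is within 5 mm of its end stop (value of joint lid_hinge between 0.645 and 0.925 rad and velocity of joint lid_hinge between -0.1 and 0.1 rad/s and contact force between the fingers and lid above 0.7 N and value of joint lock above 0.045 m and contact force between each of orange_rack, green_rack, tip_rack, beaker, reagent_bottle, jar and lid below 0.2 N); the arm keeps its last pose, push and grip.
It fails at once if a rack, the beaker, the bottle or the jar is shifted by more than 30 mm (distance of any of orange_rack, green_rack, tip_rack, beaker, reagent_bottle, jar from where it was at the start of the episode above 0.03 m).
It fails at once if a rack, the beaker, the bottle or the jar is tipped by more than 20 degrees (angle between any of orange_rack, green_rack, tip_rack, beaker, reagent_bottle, jar's own z axis and vertical above 0.35 rad).
It also fails if it takes over 45 s, if anything falls off the work surface, if the arm or the gripper's body presses on something with over 40 N, if the wrist force passes 120 N, or if a joint passes its speed limit or range.

## Working session

There is one attempt and no reset: what is moved stays moved. The work goes in short steps, Python scripts to look and compute and a shell command to move; the robot and the scene stay as the last step left them, time stands still between calls to the robot, and variables do not carry over. Pictures are saved under pics/ and viewed, about 8 in all and at most 12, crops included, and the job is handed in when it is done.

```bash
mkdir -p pics; ls; python3 - <<'E'
from bench import r
import cv2,numpy as np
s=r.get_state();print(s)
for n in("scene","top"):
    f=r.grab_frame(n);cv2.imwrite(f"pics/{n}0.png",f[:,:,::-1])
    p=r.camera_params(n);print(n,np.round(p["mtx"],1).tolist(),np.round(p["view"],3).tolist())
E
```

```text
pics
{'t': 0.0, 'joint_pos': array([-1.45122465e+00,  3.26897473e-01, -1.93570026e-01,  1.05198071e+00,
        1.80272747e-05,  1.43662510e+00]), 'qd': array([0.00074083, 0.00063979, 0.00108583, 0.00023727, 0.00067377,
       0.00132163]), 'joint_torque': array([-4.48374958e-04, -4.43395829e+01,  2.62442333e+01,  1.54886779e-02,
       -8.64305252e-05, -6.43896136e-07]), 'eef_pos': array([ 0.13802994, -0.53181772,  0.23053235]), 'tool_rot': array([-5.94603006e-04,  7.90894397e-01, -6.11952099e-01, -5.73329662e-04]), 'contact_force': array([ 0.53647196, -0.73153477, -0.14894951]), 'wrist_torque': array([-0.04995036, -0.01141543, -0.0380112 ]), 'gripper_width': 0.08542889837256341}
scene [[500.5, 0.0, 323.9], [0.0, 500.5, 243.0], [0.0, 0.0, 1.0]] [[-0.385, 0.923, -0.007, 0.183], [0.767, 0.316, -0.559, -0.391], [-0.513, -0.22, -0.829, 1.597], [0.0, 0.0, 0.0, 1.0]]
top [[493.9, 0.0, 325.6], [0.0, 493.9, 245.0], [0.0, 0.0, 1.0]] [[0.019, -1.0, 0.003, 0.023], [-0.996, -0.02, -0.086, 0.591], [0.086, -0.001, -0.996, 1.075], [0.0, 0.0, 0.0, 1.0]]
```

View pics/scene0.png

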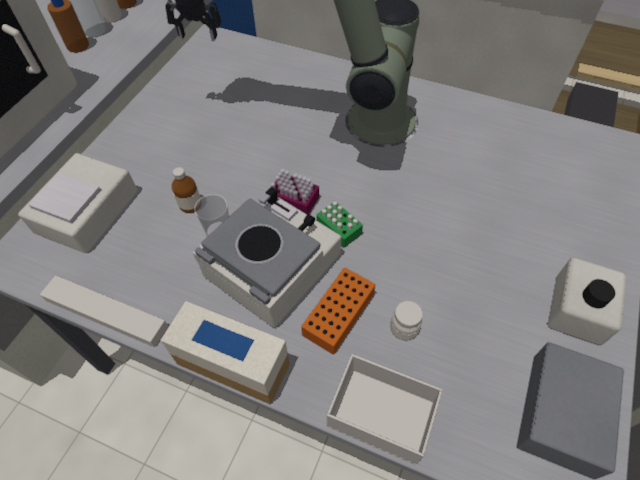

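View pics/top0.png

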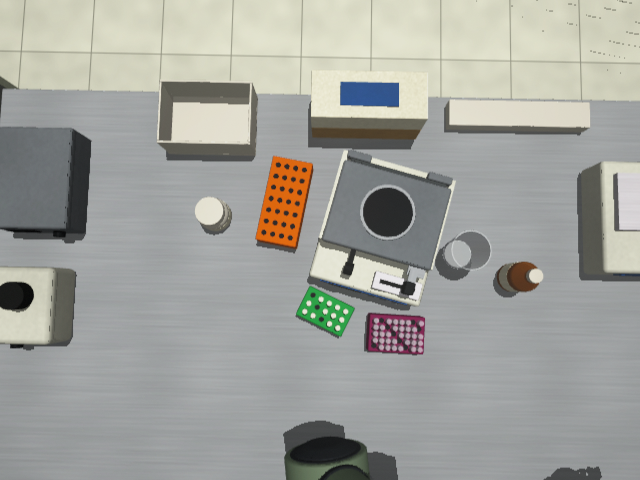

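The scene shows the centrifuge with its front toward the robot, yawed about -12°. In the top view, the tab is near (349,262) and the lock grip near (408,286), at its right end. The beaker is close on the right at (468,250). Next I'll enlarge the deck in both views.

```bash
cat > h.py <<'E'
from bench import r
import cv2,numpy as np
def ray(cam,uv):
    p=cam if isinstance(cam,dict) else r.camera_params(cam); K,V=np.array(p["mtx"]),np.array(p["view"])
    R,t=V[:3,:3],V[:3,3]; d=R.T@np.linalg.solve(K,[uv[0],uv[1],1]); return -R.T@t,d/np.linalg.norm(d)
def onz(cam,uv,z):
    o,d=ray(cam,uv); return o+d*(z-o[2])/d[2]
def tri(obs):
    A=np.zeros((3,3));b=np.zeros(3)
    for c,uv in obs:
        o,d=ray(c,uv);P=np.eye(3)-np.outer(d,d);A+=P;b+=P@o
    x=np.linalg.solve(A,b); res=[np.linalg.norm((np.eye(3)-np.outer(ray(c,u)[1],ray(c,u)[1]))@(x-ray(c,u)[0])) for c,u in obs]
    return x,np.round(res,4)
E
python3 - <<'E'
import cv2,numpy as np
a=cv2.imread("pics/top0.png")[235:315,305:435];b=cv2.imread("pics/scene0.png")[180:250,250:350]
a=cv2.resize(a,None,fx=4.6,fy=4.6,interpolation=2);b=cv2.resize(b,None,fx=3,fy=3,interpolation=2)
c=np.zeros((a.shape[0]+b.shape[0],max(a.shape[1],b.shape[1]),3),np.uint8);c[:a.shape[0],:a.shape[1]]=a;c[a.shape[0]:,:b.shape[1]]=b
print(a.shape,b.shape);cv2.imwrite("pics/c1.png",c)
E
```

```text
(368, 598, 3) (210, 300, 3)
```

View pics/c1.png

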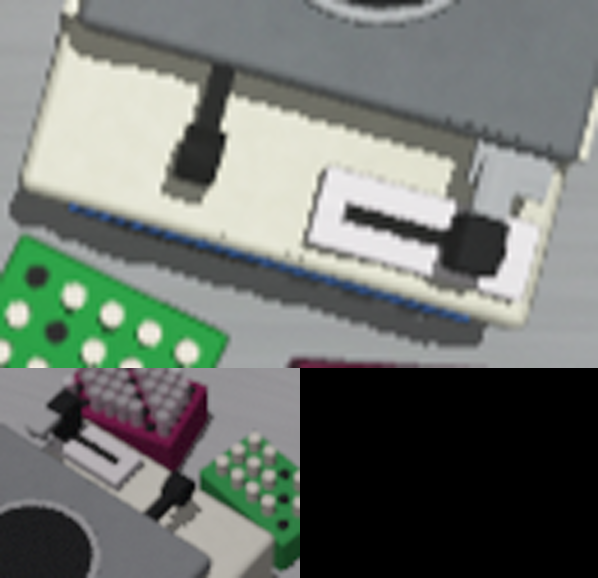

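The crops show the tab disc at about (348.5,268) in top and (309,221) in scene. The lock grip top is at about (408,288) in top and (273,191) in scene. The lid's front edge runs from (321,240) to (431,270) in top.

```bash
python3 - <<'E'
from h import *
from scipy.spatial.transform import Rotation as R
print("tab",tri([("top",(348.5,268)),("scene",(309.3,220.7))]),onz("top",(348.5,268),.137))
print("lock",tri([("top",(408.5,288.3)),("scene",(272.7,191.3))]),onz("top",(408.5,288.3),.1445))
a=onz("top",(305+75/4.6,235+22/4.6),.14);b=onz("top",(305+580/4.6,235+160/4.6),.14);d=a-b
yaw=np.degrees(np.arctan2(-d[0],d[1]));print("yaw",yaw,np.linalg.norm(d))
c=r.grab_frame("top");im=cv2.cvtColor(c,cv2.COLOR_RGB2HSV)
m=((im[...,0]<15)&(im[...,1]>180)&(im[...,2]>100)).astype(np.uint8);cs=max(cv2.findContours(m,0,1)[0],key=cv2.contourArea);print("orange",cv2.minAreaRect(cs))
for nm,uv in(("beaker",(465,246)),("bottle",(536,275)),("orange",(285,203))):print(nm,onz("top",uv,.1))
s=r.get_state();q=s["tool_rot"];M=R.from_quat(q[[1,2,3,0]]).as_matrix();print(M.round(3),s["eef_pos"])
ya=np.radians(yaw);t=[-np.sin(ya),np.cos(ya)];x=M[:2,0];print("angle tool x->cy",np.degrees(np.arctan2(x[0]*t[1]-x[1]*t[0],np.dot(x,t))))
p=r.camera_params("wrist");print(np.linalg.inv(p["view"]).round(3),p["mtx"][0])
E
```

```text
tab (array([ 0.53651587, -0.01203371,  0.12742517]), array([0.0003, 0.0003])) [ 0.5362198  -0.01180758  0.137     ]
lock (array([ 0.49776238, -0.12950965,  0.14233335]), array([0.0013, 0.0013])) [ 0.49821783 -0.13035685  0.1445    ]
yaw -14.2197310901821 0.22628303225425772
orange ((284.1031799316406, 201.60484313964844), (41.402713775634766, 85.74237060546875), 11.768288612365723)
beaker [ 0.58814737 -0.25492584  0.1       ]
bottle [ 0.53083963 -0.40155667  0.1       ]
orange [0.67098431 0.12125133 0.1       ]
[[ 0.251 -0.968 -0.   ]
 [-0.968 -0.251  0.001]
 [-0.001 -0.    -1.   ]] [ 0.13805704 -0.5319364   0.23068249]
angle tool x->cy 151.23874919653412
[[ 0.252 -0.918 -0.306  0.218]
 [-0.968 -0.24  -0.078 -0.512]
 [-0.002  0.316 -0.949  0.373]
 [ 0.     0.     0.     1.   ]] [422.49783238   0.         317.77547188]
```

Both views agree: tab z is 0.127, lock top z is 0.142 and yaw is -14.2°. Now I'll move above the lock and turn the tool so its x lies along the centrifuge's +y, which leaves joint 6 near 0.

```bash
python3 -m jog '[[-0.0245,-0.037,0,-7,-1],[-0.049,-0.074,0,-14,-1],[-0.0735,-0.111,0,-21,-1],[-0.098,-0.148,0,-28,-1],[-0.1225,-0.185,0,-35,-1],[-0.147,-0.222,0,-42,-1],[-0.1715,-0.259,0,-49,-1],[-0.196,-0.296,0,-56,-1],[-0.2205,-0.333,0,-63,-1],[-0.245,-0.37,0,-70,-1],[-0.2695,-0.407,0,-77,-1],[-0.297,-0.449,0,-84,-1]]'
python3 -m jog '[[0,0,0,-7,-0.5],[0,0,0,-14,-0.3],[0,0,0,-21,0],[0,0,0,-28,0],[0,0,0,-35,0],[0,0,0,-42,0],[0,0,0,-49,0],[0,0,0,-56,0],[0,0,0,-63,0],[0,0,0,-67.2,0],[0,0,0,-67.2,0],[0,0,0,-67.2,0]]'
python3 - <<'E'
from h import *
s=r.get_state();print(s["joint_pos"].round(3),s["eef_pos"],s["gripper_width"],s["tool_rot"])
p=r.camera_params("wrist");cv2.imwrite("pics/w1.png",r.grab_frame("wrist")[:,:,::-1])
K,V=np.array(p["mtx"]),np.array(p["view"])
for P in((.5365,-.012,.13),(.498,-.130,.1445)):
    c=V[:3,:3]@P+V[:3,3];print((K@c/c[2])[:2].round(1))
np.save("w1.npy",V)
E
```

```text
t: 1.15
eef_pos: [0.4733, -0.1587, 0.2312]
tool_rot: [0.0, 0.997, 0.078, -0.0]
contact_force: [1.6, -1.4, 0.6]
gripper_width: 0.0853
t: 2.15
eef_pos: [0.4723, -0.1605, 0.2311]
tool_rot: [-0.0, 0.79, 0.613, -0.0]
contact_force: [0.6, 0.8, 0.6]
gripper_width: 0.043
[-0.476  0.232 -0.322  1.017  0.    -0.225] [ 0.47231649 -0.16054116  0.23110087] 0.0430415922610125 [-1.73690782e-04  7.90015091e-01  6.13087367e-01 -7.91004088e-05]
[572.8 281.4]
[378.8 278.6]
```

View pics/w1.png

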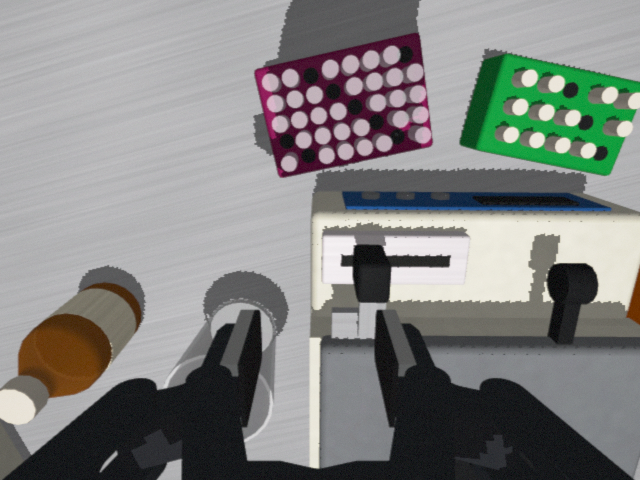

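The wrist view shows the grip around (372,275), the bolt plate at (372,320) and the tab disc at (573,283). The prediction for the tab was (573,281), so it agrees. I'll enlarge the lock for its top-face pixels.

```bash
python3 - <<'E'
import cv2
a=cv2.imread("pics/w1.png")[225:345,310:480];cv2.imwrite("pics/c2.png",cv2.resize(a,None,fx=4,fy=4,interpolation=2))
E
```

```text
(no output)
```

View pics/c2.png

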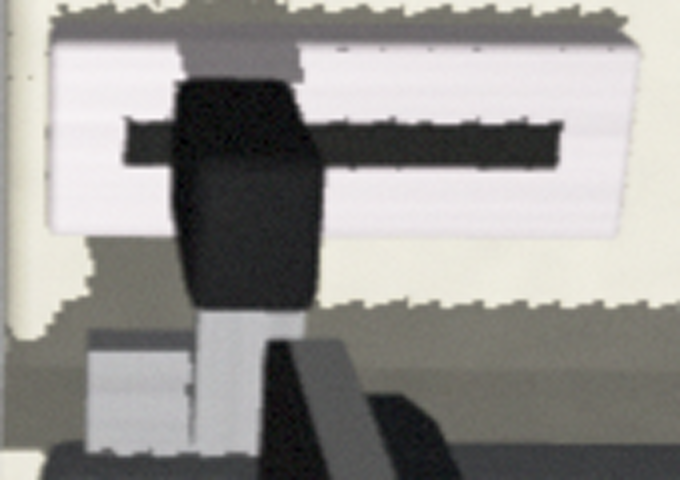

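The grip's top face spans crop x 197–319 and y 160–308, so its centre is at wrist pixel (374.5,283.5).

```bash
python3 - <<'E'
from h import *
p=r.camera_params("wrist");w=(p,(374.5,283.5))
print(onz(*w,.1445),tri([w,("top",(408.5,288.3))]),tri([w,("scene",(272.7,191.3))]))
c=lambda u,v:onz(p,(310+u/4,225+v/4),.104)
a,b=c(50,235),c(618,238);d=b-a;print("track back edge",a,b,np.linalg.norm(d),"yaw",np.degrees(np.arctan2(-d[0],d[1])))
t=(p,(573,283));print("tab",onz(*t,.137),tri([t,("top",(348.5,268)),("scene",(309.3,220.7))]))
E
```

```text
[ 0.50053165 -0.13310176  0.1445    ] (array([ 0.49889888, -0.13163312,  0.14629688]), array([0.0017, 0.0017])) (array([ 0.49945418, -0.13038773,  0.14399921]), array([0.003, 0.003]))
track back edge [ 0.51042821 -0.16676392  0.104     ] [ 0.53537923 -0.07131855  0.104     ] 0.09865279127651833 yaw -14.650223414651942
tab [ 0.53356516 -0.01563963  0.137     ] (array([ 0.53730334, -0.01173435,  0.1293563 ]), array([0.0006, 0.0009, 0.0006]))
```

```bash
python3 -m jog '[[0.017,0.009,0,0,0],[0.034,0.018,0,0,0],[0.034,0.018,0.025,0,0],[0.034,0.018,0.05,0,0],[0.034,0.018,0.07,0,0],[0.034,0.018,0.09,0,0],[0.034,0.018,0.105,0,0],[0.034,0.018,0.119,0,0],[0.034,0.018,0.119,0,0],[0.034,0.018,0.119,0,0]]'
python3 - <<'E'
from h import *
cv2.imwrite("pics/w2.png",r.grab_frame("wrist")[:,:,::-1])
E
```

```text
t: 3.03
eef_pos: [0.4976, -0.1318, 0.1118]
tool_rot: [-0.001, 0.79, 0.614, -0.0]
contact_force: [-0.7, -1.0, 0.5]
gripper_width: 0.0427
```

View pics/w2.png

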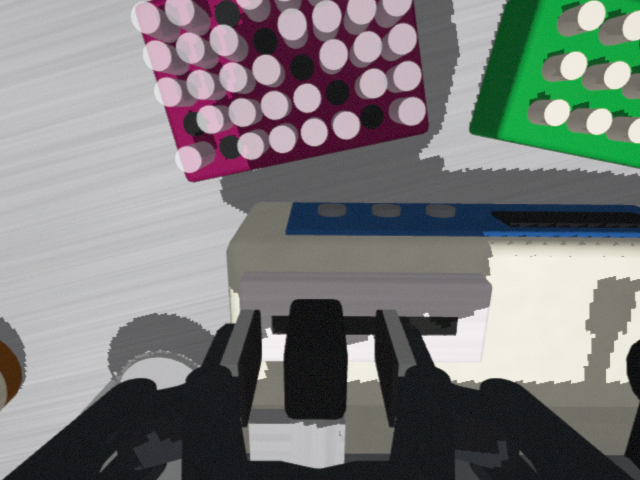

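The grip stands centred between the open fingers (x 285–345, fingers at 250 and 390), and nothing is touching. I'll close and slide.

```bash
python3 -m jog '[[0,0,0,0,1],[0,0,0,0,1],[0,0,0,0,1],[0,0,0,0,1],[0,0,0,0,1],[0.006,0,0,0,1],[0.012,0,0,0,1],[0.018,0,0,0,1],[0.024,0,0,0,1],[0.030,0,0,0,1]]' 40
python3 -m jog '[[0.005,0,0,0,1],[0.010,0,0,0,1],[0.014,0,0,0,1],[0.017,0,0,0,1],[0.019,0,0,0,1],[0.021,0,0,0,1],[0.021,0,0,0,1]]'
```

```text
t: 3.92
eef_pos: [0.5066, -0.1039, 0.1135]
tool_rot: [0.002, 0.79, 0.614, 0.0]
contact_force: [-0.4, -2.1, 5.5]
gripper_width: 0.0193
t: 4.5
eef_pos: [0.5096, -0.0924, 0.1135]
tool_rot: [0.008, 0.791, 0.612, -0.008]
contact_force: [-9.3, -28.2, 4.2]
gripper_width: 0.0198
```

```bash
python3 -m jog '[[-0.004,0,0,0,1],[-0.007,0,0,0,1],[-0.007,0,0,0,1],[-0.007,0,0,0,1]]'
python3 - <<'E'
from h import *
f=r.grab_frame("wrist")[200:480,180:580,::-1]
cv2.imwrite("pics/w3.png",cv2.resize(f,None,fx=2,fy=2))
E
```

```text
t: 4.83
eef_pos: [0.5095, -0.0928, 0.1135]
tool_rot: [0.003, 0.79, 0.613, -0.002]
contact_force: [-2.1, -9.1, 5.3]
gripper_width: 0.0195
```

View pics/w3.png

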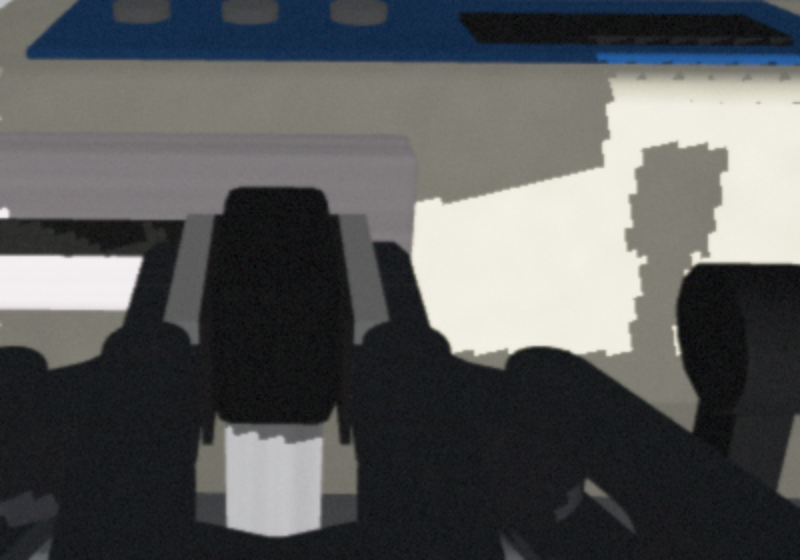

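The grip is held with its left end near the slot's end. The hold stayed put as the load went from 28 N to 9 N, so it sits against a stiff stop. I'll ease off, open, rise and verify its travel from the cameras.

```bash
python3 -m jog '[[-0.003,0,0,0,1],[-0.003,0,0,0,0.5],[-0.003,0,0,0,0],[-0.003,0,0,0,0],[-0.003,0,0,0,0],[-0.003,0,-0.025,0,0],[-0.003,0,-0.06,0,0],[-0.003,0,-0.095,0,0],[-0.003,0,-0.12,0,0],[-0.003,0,-0.12,0,0],[-0.003,0,-0.12,0,0]]'
python3 - <<'E'
from h import *
p=r.camera_params("wrist");V,K=np.array(p["view"]),np.array(p["mtx"])
w=r.grab_frame("wrist");t=r.grab_frame("top");np.save("w4.npy",w);print(r.get_state()["eef_pos"])
for P in((.5365,-.012,.13),(.5105,-.090,.1445)):
    c=V[:3,:3]@P+V[:3,3];print((K@c/c[2])[:2].round(1))
a=cv2.resize(w[200:340,270:560,::-1],None,fx=2.75,fy=2.75,interpolation=2)
b=cv2.resize(t[250:305,330:425,::-1],None,fx=3.8,fy=3.8,interpolation=2)
o=np.zeros((a.shape[0]+b.shape[0],a.shape[1],3),np.uint8);o[:a.shape[0]]=a;o[a.shape[0]:,:b.shape[1]]=b;cv2.imwrite("pics/c4.png",o);print(a.shape)
E
```

```text
t: 5.8
eef_pos: [0.5094, -0.0925, 0.2336]
tool_rot: [0.001, 0.789, 0.614, 0.001]
contact_force: [-0.4, 0.2, -0.8]
gripper_width: 0.0428
[ 0.50768796 -0.09198204  0.23122823]
[454.8 251. ]
[322.2 249.4]
(385, 798, 3)
```

View pics/c4.png

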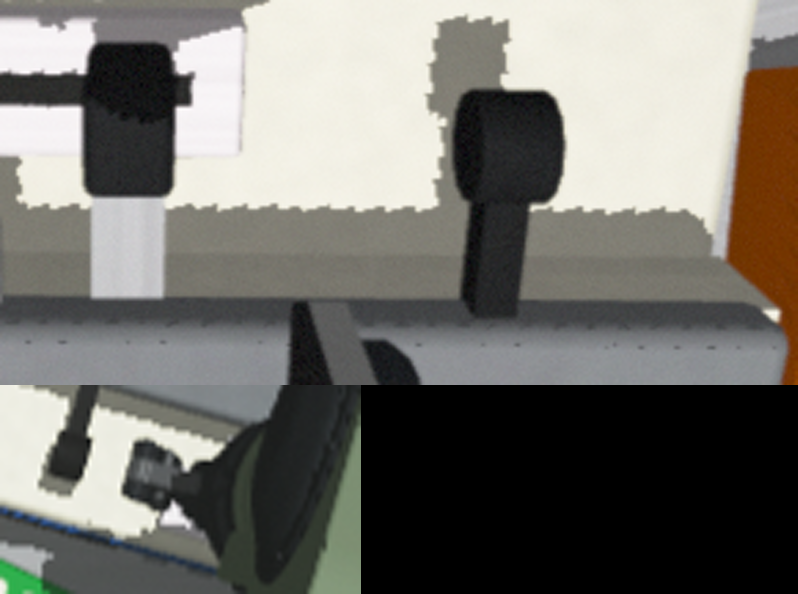

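The grip's top-face centre is at about (317,254), the track's left back corner at (357.5,256), and the slot end at (339.5,233). I'll compute the grip's position relative to the track end.

```bash
python3 - <<'E'
from h import *
p=r.camera_params("wrist");f=lambda u,v,z:onz(p,(270+u/2.75,200+v/2.75),z)
g=f(129,150,.1445);e=f(241,155,.104);sl=f(192,104,.104);ax=np.array([.2487,.9686,0])
print("grip",g,"track end y - grip y (25 expected):",(e-g)@ax,"slot end - grip:",(sl-g)@ax)
for L,R_ in((85,173),): print("edges", (e-f(L,150,.1445))@ax,(e-f(R_,150,.1445))@ax)
t=(p,(270+508/2.75,200+146/2.75));print("tab rim",t[1])
T=f(512,146,.137);print("tab",T, tri([t,("top",(348.5,268)),("scene",(309.3,220.7))]))
s=r.get_state();d=np.array([.5372,-.0119,0])-s["eef_pos"];print("d",d@ax,d@np.array([.9686,-.2487,0]))
E
```

```text
grip [ 0.50985224 -0.09293496  0.1445    ] track end y - grip y (25 expected): 0.02765168999694492 slot end - grip: 0.015282071081677883
edges 0.03687766860715661 0.018425458805535342
tab rim (454.72727272727275, 253.0909090909091)
tab [ 0.53187731 -0.01306293  0.137     ] (array([ 0.53625387, -0.01187373,  0.12712549]), array([0.0006, 0.0006, 0.    ]))
d 0.08490711062528404 0.00866896206759237
```

The travel estimate is 47 ± 2 mm, which is close to the 45 mm threshold. I'll re-grip higher, so the fingertips are well clear of the track, and press once more to confirm the stop.

```bash
python3 -m jog '[[0,0,0.035,0,0],[0,0,0.07,0,0],[0,0,0.095,0,0],[0,0,0.108,0,0],[0,0,0.108,0,0],[0,0,0.108,0,1],[0,0,0.108,0,1],[0,0,0.108,0,1],[0,0,0.108,0,1]]' 40
python3 -m jog '[[0.003,0,0,0,1],[0.005,0,0,0,1],[0.005,0,0,0,1],[0.005,0,0,0,1]]'
python3 -m jog '[[0.003,0,0,0,1],[0.006,0,0,0,1],[0.006,0,0,0,1],[0.006,0,0,0,1]]'
```

```text
t: 6.65
eef_pos: [0.5083, -0.0926, 0.1246]
tool_rot: [0.0, 0.79, 0.614, -0.0]
contact_force: [0.6, -1.3, -4.9]
gripper_width: 0.0189
t: 6.98
eef_pos: [0.5084, -0.0922, 0.1246]
tool_rot: [0.003, 0.79, 0.613, -0.005]
contact_force: [-5.1, -14.5, -5.6]
gripper_width: 0.0192
t: 7.32
eef_pos: [0.5085, -0.0917, 0.1245]
tool_rot: [0.007, 0.791, 0.611, -0.01]
contact_force: [-9.2, -30.5, -6.3]
gripper_width: 0.019
```

Same stop position under 15 N and 30 N, so the lock is at its end. Now I'll release, rise and go over the tab.

```bash
python3 -m jog '[[-0.006,0,0,0,1],[-0.011,0,0,0,1],[-0.011,0,0,0,0],[-0.011,0,0,0,0],[-0.011,0,0,0,0],[-0.011,0,-0.03,0,0],[-0.011,0,-0.06,0,0],[0.02,0,-0.06,0,0],[0.05,0.002,-0.06,0,0],[0.074,0.004,-0.06,0,0],[0.074,0.004,-0.06,0,0],[0.074,0.004,-0.06,0,0]]'
python3 - <<'E'
from h import *
s=r.get_state();ax=np.array([.2487,.9686,0]);ay=np.array([.9686,-.2487,0])
d=np.array([.5367,-.0119,0])-s["eef_pos"];print(s["eef_pos"],d@ax,d@ay)
cv2.imwrite("pics/w5.png",r.grab_frame("wrist")[:,:,::-1])
E
```

```text
t: 8.32
eef_pos: [0.5337, -0.0094, 0.1848]
tool_rot: [0.0, 0.788, 0.615, 0.0]
contact_force: [0.5, -0.2, -0.1]
gripper_width: 0.0426
[ 0.5337172  -0.00943901  0.18476583] -0.0016418925122801747 0.0035011847382197315
```

View pics/w5.png

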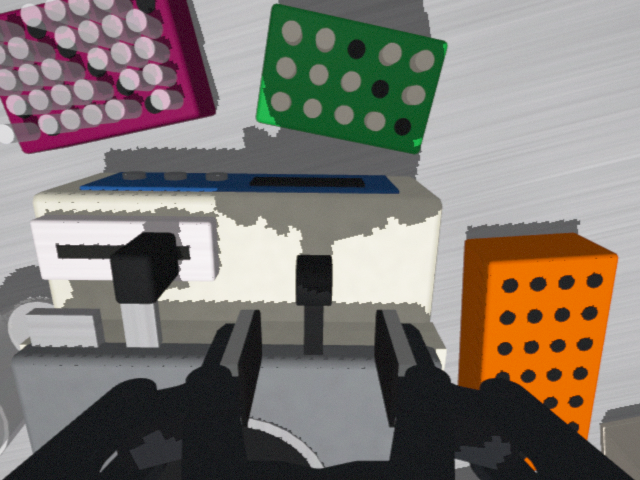

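The tab (314,280) is centred between the fingers, and the lock's bolt is clear of the tongue. I'll descend and grip.

```bash
python3 -m jog '[[-0.001,0,0.02,0,0],[-0.001,0,0.04,0,0],[-0.001,0,0.058,0,0],[-0.001,0,0.071,0,0],[-0.001,0,0.071,0,0],[-0.001,0,0.071,0,1],[-0.001,0,0.071,0,1],[-0.001,0,0.071,0,1],[-0.001,0,0.071,0,1],[-0.001,0,0.071,0,1]]' 40
```

```text
t: 9.2
eef_pos: [0.5336, -0.0116, 0.1141]
tool_rot: [0.0, 0.789, 0.614, 0.001]
contact_force: [1.6, 4.1, 0.6]
gripper_width: 0.0175
```

```bash
python3 -m jog '[[0,0.0001,-0.0075,0,1],[0,0.0005,-0.015,0,1],[0,0.0012,-0.0225,0,1],[0,0.0021,-0.03,0,1],[0,0.0033,-0.0373,0,1],[0,0.0047,-0.0447,0,1],[0,0.0064,-0.052,0,1],[0,0.0083,-0.0593,0,1],[0,0.0105,-0.0664,0,1],[0,0.013,-0.0735,0,1],[0,0.013,-0.0735,0,1]]'
```

```text
t: 10.12
eef_pos: [0.5463, -0.0149, 0.188]
tool_rot: [0.0, 0.789, 0.614, 0.001]
contact_force: [3.2, 2.6, -5.0]
gripper_width: 0.0172
```

```bash
python3 -m jog '[[0,0.0041,-0.0105,0,1],[0,0.0088,-0.0207,0,1],[0,0.014,-0.0307,0,1],[0,0.0197,-0.0404,0,1],[0,0.0259,-0.0498,0,1],[0,0.0326,-0.0589,0,1],[0,0.0373,-0.0647,0,1],[0,0.0422,-0.0704,0,1],[0,0.0448,-0.0731,0,1],[0,0.0448,-0.0731,0,1],[0,0.0448,-0.0731,0,1]]'
python3 - <<'E'
from h import *
w=r.grab_frame("wrist")[:,:,::-1];s=r.grab_frame("scene")[:,:,::-1]
a=cv2.resize(s[150:330,160:380],None,fx=2.2,fy=2.2,interpolation=2);b=cv2.resize(w,(480,360))
o=np.zeros((760,484,3),np.uint8);o[:396,:484]=a;o[396:756,:480]=b;cv2.imwrite("pics/f1.png",cv2.resize(o,(380,597)))
E
```

```text
t: 11.03
eef_pos: [0.5881, -0.0259, 0.2597]
tool_rot: [-0.001, 0.789, 0.614, -0.001]
contact_force: [-3.1, 3.6, -0.9]
gripper_width: 0.0172
```

View pics/f1.png

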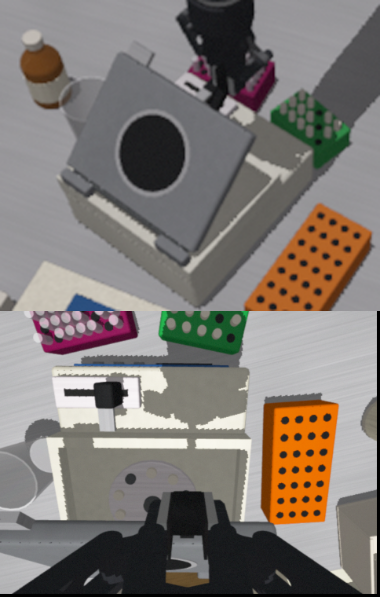

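Scene and wrist both show the lid raised and the tab held between the pads. The lock is still at the left end of its track, and the racks, beaker and bottle are in place. One check of the lid angle from the scene's front corners, at about (234,180) and (308,228):

```bash
python3 - <<'E'
from h import *
ax=np.array([.2487,.9686,0]);ay=np.array([.9686,-.2487,0])
H=np.array([.5365,-.0119,.13])+.215*ay-.045*ax
for uv,y in(((234.1,180.1),-.113),((307.6,228.1),.113)):
    o,d=ray("scene",uv);P=o+d*((y-(o-H)@ax)/(d@ax));q=P-H
    a=np.degrees(np.arctan2(q[2],-q@ay));print("corner angle",a-np.degrees(np.arctan(10/175)),np.hypot(q[2],q@ay))
s=r.get_state();T=s["eef_pos"]-H;print("tcp: ang",np.degrees(np.arcsin((s["eef_pos"][2]+.016-.13)/.215)),"qd",np.abs(s["qd"]).max(),s["contact_force"])
E
```

```text
corner angle 33.327832000151986 0.17683879073854677
corner angle 39.76361588833094 0.1757182812032302
tcp: ang 42.655899402276674 qd 0.001636027719196111 [-3.40095836  4.31426093  0.24534078]
```

The corner readings (33° and 40°) and the TCP arc (42.7°) disagree. The corners came from a downscaled crop, so I'll read them at full resolution.

```bash
python3 - <<'E'
from h import *
s=r.grab_frame("scene")[165:305,185:325,::-1];t=r.grab_frame("top")[140:300,310:470,::-1]
cv2.imwrite("pics/f2.png",np.hstack([cv2.resize(s,(400,400),interpolation=2),cv2.resize(t,(400,400),interpolation=2)]))
ax=np.array([.2487,.9686,0]);ay=np.array([.9686,-.2487,0]);H=np.array([.5365,-.0119,.13])+.215*ay-.045*ax
for n,o,k in(("scene",(185,165),400/140),("top",(310,140),2.5)):
    p=r.camera_params(n)
    for a in(0,36,40,44,48):
        c,q=np.cos(np.radians(a)),np.sin(np.radians(a));L=[]
        for y in(-.113,.113):
            X=p["view"][:3,:3]@(H+y*ax+ay*(-.175*c+.01*q)+[0,0,.175*q+.01*c])+p["view"][:3,3];u=p["mtx"]@X/X[2];L+=[*((u[:2]-o)*k).round()]
        print(n,a,L)
E
```

```text
scene 0 [np.float64(183.0), np.float64(93.0), np.float64(390.0), np.float64(222.0)]
scene 36 [np.float64(134.0), np.float64(43.0), np.float64(357.0), np.float64(181.0)]
scene 40 [np.float64(125.0), np.float64(42.0), np.float64(350.0), np.float64(181.0)]
scene 44 [np.float64(116.0), np.float64(41.0), np.float64(342.0), np.float64(182.0)]
scene 48 [np.float64(106.0), np.float64(42.0), np.float64(333.0), np.float64(184.0)]
top 0 [np.float64(302.0), np.float64(324.0), np.float64(28.0), np.float64(248.0)]
top 36 [np.float64(346.0), np.float64(266.0), np.float64(41.0), np.float64(182.0)]
top 40 [np.float64(352.0), np.float64(254.0), np.float64(45.0), np.float64(170.0)]
top 44 [np.float64(358.0), np.float64(241.0), np.float64(48.0), np.float64(156.0)]
top 48 [np.float64(364.0), np.float64(227.0), np.float64(52.0), np.float64(141.0)]
```

View pics/f2.png

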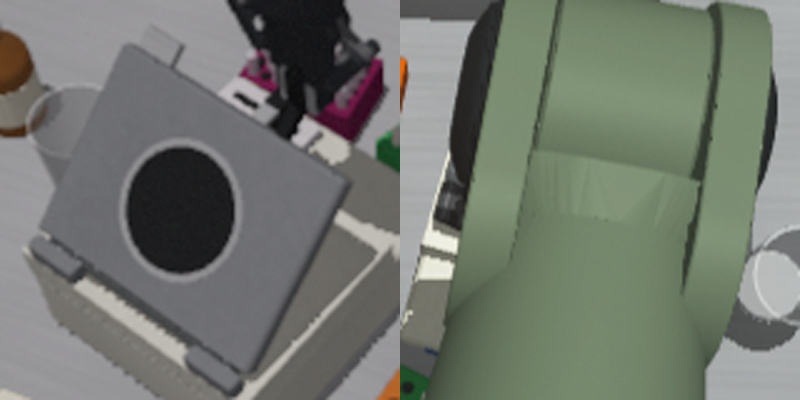

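At full resolution, the corners (127,42) and (350,181) match the points expected for 40°, which is consistent with the arc to about 2.5°. I'll add 3° to centre it in the band.

```bash
python3 -m jog '[[0,0.0026,-0.0027,0,1],[0,0.0052,-0.0054,0,1],[0,0.0079,-0.008,0,1],[0,0.0079,-0.008,0,1],[0,0.0079,-0.008,0,1],[0,0.0079,-0.008,0,1],[0,0.0079,-0.008,0,1],[0,0.0079,-0.008,0,1]]'
python3 - <<'E'
from h import *
s=r.get_state();f=r.grab_frame("scene")[165:305,185:325]
g=cv2.cvtColor(cv2.resize(f,(400,400),interpolation=2),cv2.COLOR_RGB2GRAY)
pts=cv2.goodFeaturesToTrack(g,80,.02,8).reshape(-1,2)
for c in((116,41),(342,182)):print(c,pts[np.linalg.norm(pts-c,axis=1)<18].tolist())
print(s["t"],np.abs(s["qd"]).max(),s["gripper_width"],np.degrees(np.arcsin((s["eef_pos"][2]-.114)/.215)))
E
```

```text
t: 11.9
eef_pos: [0.5962, -0.028, 0.268]
tool_rot: [-0.0, 0.789, 0.614, -0.0]
contact_force: [-4.6, 4.3, -0.8]
gripper_width: 0.0176
(116, 41) []
(342, 182) [[333.0, 169.0]]
11.9 0.001393618371592561 0.017590470900421463 45.762171531719815
```

```bash
python3 - <<'E'
from h import *
ax=np.array([.2487,.9686,0]);ay=np.array([.9686,-.2487,0]);H=np.array([.5365,-.0119,.13])+.215*ay-.045*ax
def win(im,lo):
    m=(im.max(2)<60).astype(np.uint8);cs=[c for c in cv2.findContours(m,0,1)[0] if cv2.contourArea(c)>300]
    return min((cv2.fitEllipse(c)[0] for c in cs),key=lambda e:np.hypot(e[0]-lo[0],e[1]-lo[1]))
e0=win(cv2.imread("pics/scene0.png"),(260,243));W=onz("scene",e0,.14)-H;x,y=-W@ay,W@ax
s=r.grab_frame("scene");e=win(s,(248,238));print(e0,x,y,e)
p=r.camera_params("scene")
for a in(36,40,44,48):
    c,q=np.cos(np.radians(a)),np.sin(np.radians(a));X=p["view"][:3,:3]@(H+y*ax+ay*(-x*c+.01*q)+[0,0,x*q+.01*c])+p["view"][:3,3];print(a,(p["mtx"]@X/X[2])[:2])
E
```

```text
(258.9632568359375, 243.17095947265625) 0.08628293772461738 -0.002840458516507804 (246.5446014404297, 238.41696166992188)
36 [249.85984141 237.6173949 ]
40 [248.3284304  237.77862716]
44 [246.7123786  238.10704002]
48 [245.01900043 238.60332409]
```

The window's position gives about 44.5°, the arc gives 45.8°, and nothing is moving. I'm handing in.

```bash
python3 -c "
from bench import r
print(r.sign_off())"
```

```text
the job is handed in; nothing more can be done
None
```

I slid the lid lock to its end stop with the lid shut. I then gripped the tab, raised the lid to about 45° and handed in with the fingers still holding it, at about 12 s on the robot's clock.

**Lock:** pushing at 15 N and 30 N from a second, higher grip left it at the same place, so it is at a hard stop. The cameras put its travel at about 47 mm, roughly 2.5 mm short of the nominal 50 mm. That is close to calibration error and above the 45 mm limit.

**Lid angle:** the last checks gave 45.8° from the tool's arc and about 44.5° from the window's position in the scene camera. An earlier rough corner reading disagreed (33° and 40°). Read again at full resolution, the corners gave about 40° where the arc said 42.7°, so I raised the lid another 3°. The automatic corner check after that raise found no usable corners.

**Hold:** the arm was still, the gripper was closed on the tab at 17.6 mm with 40 N set, and external forces were about 6 N.

**Surroundings:** the racks, beaker and bottle looked undisturbed in the last pictures. I did not re-check the jar, but the arm went nowhere near it.

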